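# Wedge a leaning amplifier level

### The arm

A 6-joint arm with a two-finger parallel gripper is mounted at the origin on a cart in front of the work surface, level with it; the furniture and walls round the work are solid. World frame = base frame: x ahead of the robot, y to its left, z up, the work surface at z = 0. Lengths are in mm, angles in rad, forces in N, time in s.
With the tool pointing down it reaches from about 300 to 1000 mm from the base axis. Payload 5.1 kg.
Tool frame: the origin (TCP) lies at the very end of the fingers, on their centre line; the grasp point (between the pads) lies 19 mm behind it; z points along the fingers, y is the direction in which the jaws open and shut (so a half turn about z gives the same grasp; the last joint's range is limited). The gripper opens to 95 mm and grips with 3 to 60 N. Pads are 20 mm wide; open, the fingers measure 119 mm over their backs; the gripper's body (75 mm by 180 mm) begins 59 mm behind the grasp point.
Start: joints at [1.216, 0.124, 1.65, -0, 1.367, -0.083], TCP at [174.524, 626.12, 214.656] pointing down, gripper open.
Joint ranges: [-2.61, 2.61], [-1.02, 2.33], [0.03, 2.71], [-1.35, 4.49], [0.32, 2.68], [-2.91, 2.91]. Speed limits (rad/s): [2.57, 2.57, 3.14, 3.14, 3.14, 3.14].

### API

Orientations are given as [roll, pitch, yaw] about the fixed x, y, z axes, in that order (R = Rz(yaw) Ry(pitch) Rx(roll)).
In Python, from rig import manip, optics gives the robot as it stands.
- The arm moves only by the tool play_rows, never from a script. Its argument "deltas" is one flat list of numbers, 6 for each row, row after row: the shift along the world's x, y, z in mm, then the turn, a rotation vector about the world's x, y, z in rad. A call has 1 to 8 rows; each row shifts and turns the commanded pose from where the row before left it; what a row does not reach is not made up. A row lasts 1/12 s, in which the tool goes at most 41.7 mm and 7.16 degrees, less where a joint would pass 70% of its speed; a pose out of reach is approached as far as the arm can. A call with a gripper value outside its range is refused whole. "gripper" is the gripper's target within -1 to 1 (fully open at 1, half-way at 0, shut at -1), set as the call begins (left out, the last holds). The fingers move at their own pace and stop on an object; "grip_force" is the grip in N (left out, the last holds). Time passes only in rows, so rows that do not move let the fingers close. It gives the time, the measured TCP pose, the force and the opening at its end, in the units of the state.
- manip.sense(): the state, without advancing time (a new reading comes with each control period).
- optics.capture(name): name is "scene" or "top" or "wrist"; returns a dict with "frame" (420x560x3 uint8, red, green, blue), "intrinsics" (3x3 intrinsics, pixels), "k1" (the pictures are not rectified: a ray, as slopes to the right and down, at radius r is drawn at 1 + k1 r^2 times it, then the intrinsics apply), "R" (3x3) and "t" (3): a world point X has camera coordinates R X + t. Camera axes: x right, y down, z forward; pixel columns grow to the right and rows downward; lengths in mm; the calibration is good to about 2 mm. A picture is of the moment at which its call begins. There is no depth.
- manip.job_done(): hands the job in, once; it reports no verdict.
The state is a dict: "t": time; "joint_pos": joint angles; "joint_vel": joint speeds; "tau": joint torques, N m; "position": TCP position; "tcp_rot": TCP orientation; "ft_force": force on the tool from outside, world axes, zero at the start; "torque": the same for the moment, N m; "gripper_width": opening from 0.0 (shut) to 1.0 (fully open).
Only numpy, scipy, OpenCV 4.12 (cv2) and the standard library are available. Lean on these libraries where they do the work, as an engineer would, in place of code of your own. Each camera call takes 0.05 s, during which the arm holds its last target.

### The job

The small amplifier on the desk leans forward because its two front feet are worn down to stubs. Take the taller of the two wooden wedges and push it along the desk, thin end first, under the middle of the amplifier's front edge until the amplifier stands level. Then let go and leave it wedged there, without shoving the amplifier out of its place.

Things in the scene. Friction and masses are not known exactly. Their poses are not given: they have to be found in the camera images.
- amplifier: Black amplifier, aluminium panel with knob (12 mm proud, y -80) facing the robot. Loose, 1.4 kg, mostly at the back. Case 180 deep (x) x 240 (y) x 45 mm. Origin under its middle, level with the rear feet's undersides; +x to its back, z up (vertical when level). Underside z 22, top 67, front x -90. Rear feet 22 mm high at x 70; front ones 8 mm stubs at x -75 (both y +-95), so it leans 5.5 deg forward.
- front_edge (a point): The middle of the amplifier's lower front edge (x -90, y 0, z 22 mm in its frame); the wedge goes in under here. At first about 7.5 mm above the thin dark desk mat that the amplifier stands on, 22 mm when it is level. The mat is flat, its top 1.5 mm above the bare desk; the wedge is pushed in along it.
- tall_wedge: Taller of two loose dark-wood wedges lying on the bare desk: 160 long (x) x 40 mm wide (y), 100 g. Even taper from 4 mm thick at the thin end (+x) to 36 mm at the blunt end (-x); 22 mm thick 90 mm from the thin end: pushed in so far, the amplifier is level (5 mm further in = 1 mm higher). Origin mid underside, z up. Grip across the width near the blunt end; pushing in takes under 8 N; friction holds it there.
- tall_wedge_tip (a point): The middle of the lower edge of the tall wedge's thin end, x = +80 mm in its frame.
- thin_wedge: The other wedge, of the same wood, length and width, but only 14 mm thick at its blunt end: too thin for the job. Same axes: thin end (4 mm) at +x, origin in the middle of its underside.

How it is judged (in metres and radians):
At the end, for the whole second after the job is handed in: The amplifier is level to within 1.5 degrees (the wedge is 90 mm in, give or take some 20 mm), resting on the tall wedge, which lies flat on the desk with its thin end under the case (at least 40 mm behind the front edge) and within 40 mm of the amplifier's middle line; both are at rest (angle between amplifier's own z axis and vertical below 0.026 rad and contact force between tall_wedge and amplifier above 0.5 N and y of tall_wedge_tip in the frame of amplifier between -0.04 and 0.04 m and x of tall_wedge_tip in the frame of amplifier above -0.05 m and angle between tall_wedge's own z axis and vertical below 0.1 rad and linear speed of each of amplifier, tall_wedge below 0.01 m/s); the robot touches nothing.
It fails at once if the amplifier is shoved more than 40 mm from where it stood (distance of amplifier from where it was at the start of the episode above 0.04 m).
It also fails if it takes over 43 s, if anything falls off the work surface, if the arm or the gripper's body presses on something with over 40 N, if the wrist force passes 120 N, or if a joint passes its speed limit or range.

## Working session

There is one attempt and no reset: what is moved stays moved. The work goes in short steps, Python scripts to look and compute and a tool call to move; the robot and the scene stay as the last step left them, time stands still between calls to the robot, and variables do not carry over. Pictures are saved under pics/ and viewed, and the job is handed in when it is done.

Besides the shell and the picture viewer there is one more tool, called after "Emit:" as name(argument=value, ...), one argument or row to a line, values as JSON. play_rows: Moves the arm, as the interface text tells. Its arguments: {"type":"object","properties":{"deltas":{"type":"array","items":{"type":"number"}},"gripper":{"type":"number"},"grip_force":{"type":"number"}},"required":["deltas"]}

```bash
mkdir -p pics
cat > h.py <<'E'
import numpy as np, cv2
from rig import manip, optics
def cap(n,f):
    c=optics.capture(n); cv2.imwrite('pics/'+f+'.png',cv2.cvtColor(c['frame'],cv2.COLOR_RGB2BGR)); np.savez('pics/'+f+'.npz',**c); return c
def ray(c,uv):
    K=np.array(c['intrinsics']);k1=float(c['k1']);R=np.array(c['R']);t=np.array(c['t'])
    D=np.array([k1,0,0,0,0.])
    p=cv2.undistortPoints(np.array(uv,float).reshape(-1,1,2),K,D).reshape(-1,2)
    d=np.c_[p,np.ones(len(p))]@R
    return -R.T@t,d
def onz(c,uv,z):
    o,d=ray(c,uv); s=(z-o[2])/d[:,2]; return o+s[:,None]*d
def proj(c,X):
    K=np.array(c['intrinsics']);R=np.array(c['R'])
    return cv2.projectPoints(np.array(X,float).reshape(-1,3),cv2.Rodrigues(R)[0],np.array(c['t'],float),K,np.array([float(c['k1']),0,0,0,0]))[0].reshape(-1,2)
E
python3 - <<'E'
from h import *
for n in ['scene','top','wrist']:
    c=cap(n,n+'0'); print(n,-np.array(c['R']).T@c['t'],c['k1'])
print(manip.sense())
E
```

```text
scene [  -9.15022165 -479.55559375  716.32533502] -0.0708932765939055
top [ 378.5918086   -41.36688109 1073.36650132] -0.02784034175238947
wrist [102.31402754 646.33745963 384.80915541] -0.06741158763482105
{'t': 0.15, 'joint_pos': array([ 1.21645696e+00,  1.24371968e-01,  1.65137983e+00, -2.60659556e-05,
        1.36751098e+00, -8.25952453e-02]), 'joint_vel': array([-0.00015001, -0.00139587, -0.00346583, -0.00086165,  0.00108981,
       -0.00100038]), 'tau': array([ 5.23205163e-04, -4.18190145e+01, -3.60473084e+01,  7.75744580e-02,
        4.68233088e-02, -1.13064282e-04]), 'position': array([174.32116274, 625.65533177, 213.64710139]), 'tcp_rot': array([-3.13992612e+00, -1.12354153e-04,  2.86985372e+00]), 'ft_force': array([ 0.04027246,  0.32369016, -0.37060009]), 'torque': array([-0.02338733, -0.01676008,  0.01137845]), 'gripper_width': 0.9988480334959913}
```

View pics/scene0.png

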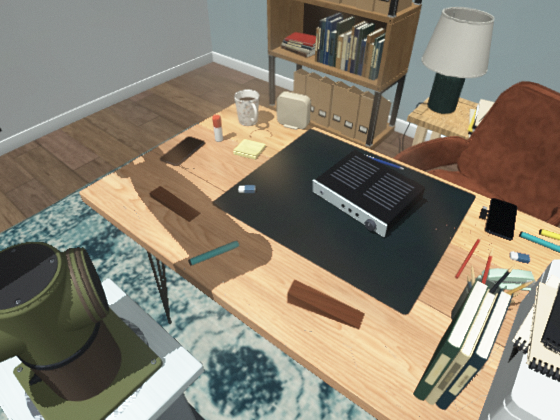

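View pics/top0.png

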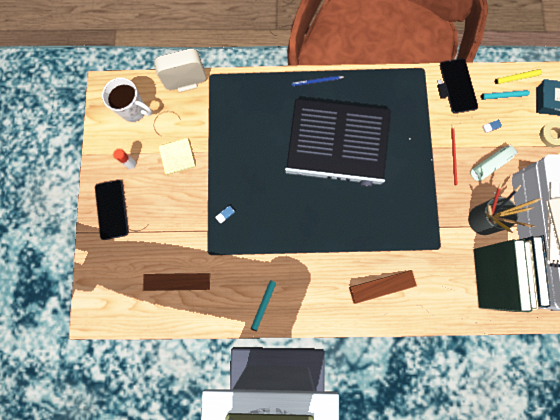

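View pics/wrist0.png

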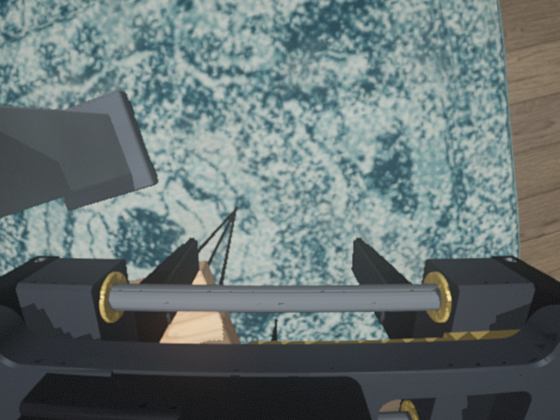

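Scene: the tall-looking wedge lies at (326,303) in scene and (383,287) in top. The other wedge is at (175,203) in scene. The amplifier is on the mat at (338,140) in top. Zooming in to find the thin ends.

Run:
```python
import cv2,numpy as np
s=cv2.imread('pics/scene0.png');t=cv2.imread('pics/top0.png')
f=lambda i,a,b,c,d,k:cv2.resize(i[b:d,a:c],None,fx=k,fy=k,interpolation=cv2.INTER_CUBIC)
A=f(s,275,265,375,340,4);B=f(t,335,255,435,315,4);C=f(t,130,255,230,315,4);D=f(s,140,170,240,245,4)
cv2.imwrite('pics/z0.png',np.vstack([np.hstack([A,D]),np.hstack([B,C])]))
cv2.imwrite('pics/z1.png',np.vstack([f(t,270,80,410,200,4)]))
cv2.imwrite('pics/z2.png',np.vstack([f(s,300,140,430,240,5)]))
```

```text
(no output)
```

View pics/z0.png

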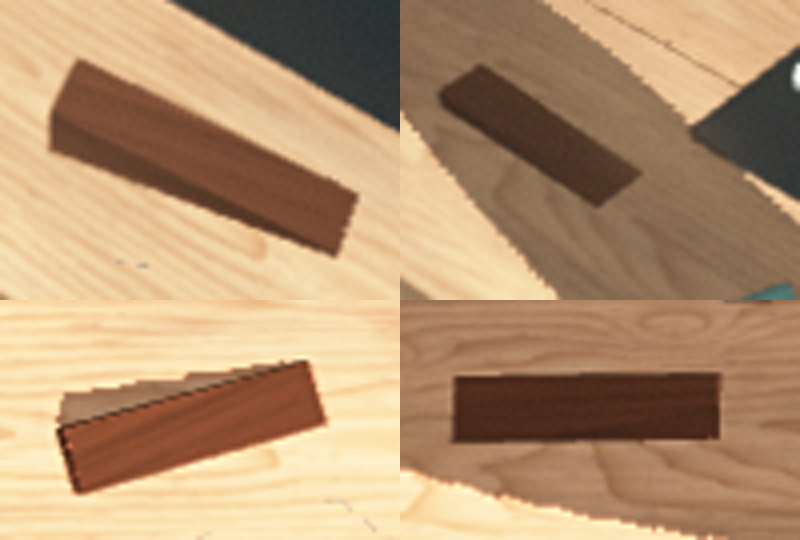

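View pics/z1.png

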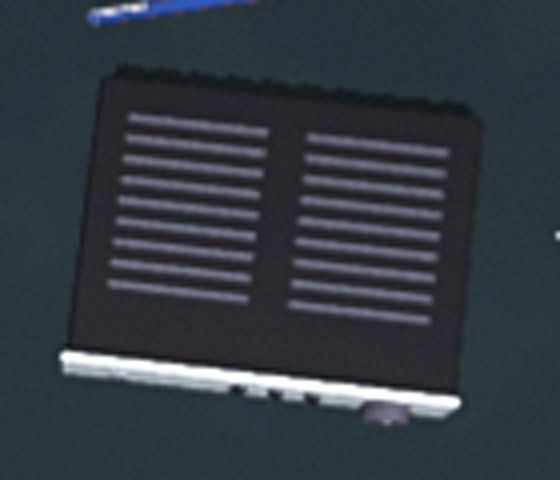

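View pics/z2.png

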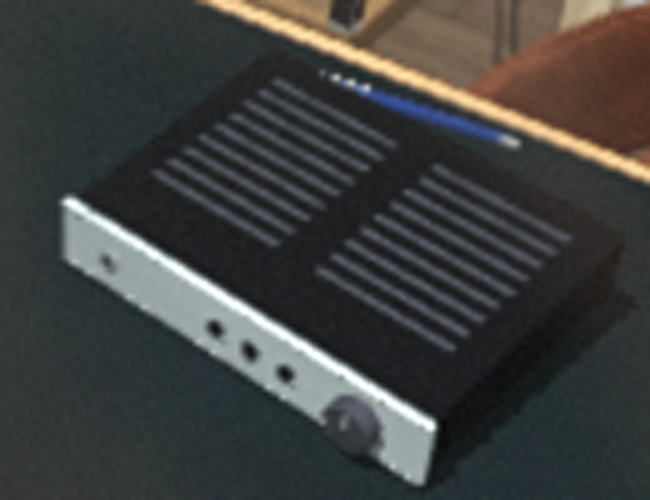

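Run:
```python
from h import *
s=dict(np.load('pics/scene0.npz'));t=dict(np.load('pics/top0.npz'))
np.set_printoptions(precision=1,suppress=True)
def tri(a,b):
    o1,d1=ray(t,[a]);o2,d2=ray(s,[b]);A=np.c_[d1[0],-d2[0]];x=np.linalg.lstsq(A,o2-o1,rcond=None)[0]
    p=o1+x[0]*d1[0];q=o2+x[1]*d2[0];return (p+q)/2,np.linalg.norm(p-q)
print('panel bottom L,R scene z9',onz(s,[[312.6,192.6],[384.2,237]],9))
print('panel top L,R scene z54',onz(s,[[313,180],[387.4,224.4]],54))
print('panel top front? top-view',onz(t,[[285.5,169],[385,181]],54))
print('panel bottom top-view',onz(t,[[286,174.5],[383.5,185]],9))
print('top back corners top-view z~71', onz(t,[[296,98],[390,110]],71))
# wedge
print('blunt top', onz(t,[[349.5,287],[355,303.5]],36), 'thin top',onz(t,[[411.5,270],[416.7,286.2]],4))
# scene: blunt top corners (78,58),(50,112)  thin (357,193),(337,257) /4+ (275,265)
P=np.array([[78,58],[50,112],[357,193],[337,257],[50,150]])/4+[275,265]
print(onz(s,P[:2],36),onz(s,P[2:4],4),onz(s,P[4:],0))
# mat edge
print('mat front corners',onz(t,[[208,254],[440,249]],1.5), 'desk front edge',onz(t,[[72,338],[400,338]],0))
for b in [((411.5,270),P[2]),((349.5,287),P[0]),((355,303.5),P[1])]: print(tri(*b))
```

```text
panel bottom L,R scene z9 [[ 675.3  -31.9    9. ]
 [ 653.6 -267.4    9. ]]
panel top L,R scene z54 [[ 674.4  -30.7   54. ]
 [ 652.9 -267.1   54. ]]
panel top front? top-view [[ 673.5  -29.9   54. ]
 [ 646.3 -268.7   54. ]]
panel bottom top-view [[ 672.2  -30.8    9. ]
 [ 647.7 -274.7    9. ]]
top back corners top-view z~71 [[ 849.4  -53.4   71. ]
 [ 820.1 -282.2   71. ]]
blunt top [[ 394.6 -183.2   36. ]
 [ 356.9 -195.5   36. ]] thin top [[ 437.9 -338.1    4. ]
 [ 399.2 -349.2    4. ]]
[[ 395.4 -186.2   36. ]
 [ 359.2 -196.2   36. ]] [[ 438.8 -338.8    4. ]
 [ 400.3 -350.1    4. ]] [[ 359.8 -196.4    0. ]]
mat front corners [[ 469.9  158.7    1.5]
 [ 490.  -410.4    1.5]] desk front edge [[ 261.6  481.2    0. ]
 [ 277.2 -306.5    0. ]]
(array([ 438.2, -338.5,    4.3]), np.float64(1.0828957815109101))
(array([ 395.6, -184.5,   34. ]), np.float64(2.7187396477680754))
(array([ 357.6, -196.1,   37.4]), np.float64(2.0286589120457443))
```

Wedge: blunt centre about (376.5,-190), tip about (419,-344). Length comes to 160 and the tri-height at the blunt end to 36, so this is the tall one. The amplifier's front middle is about (662,-151), yaw about -6°. Moving to above the blunt end.

Emit:
play_rows(
  deltas=[16,-20,0,0,0,-0.064,16,-20,0,0,0,-0.064,16,-20,0,0,0,-0.064,16,-20,0,0,0,-0.064,16,-20,0,0,0,-0.064,16,-20,0,0,0,-0.064,16,-20,0,0,0,-0.064,16,-20,0,0,0,-0.064],
  gripper=1,
)

```text
t: 0.82
position: [303.0, 464.9, 214.3]
tcp_rot: [-3.141, 0.0, 2.355]
ft_force: [-0.1, 0.0, -0.4]
gripper_width: 1.0
```

Emit:
play_rows(
  deltas=[16,-20,0,0,0,-0.064,16,-20,0,0,0,-0.064,16,-20,0,0,0,-0.064,16,-20,0,0,0,-0.064,16,-20,0,0,0,-0.064,16,-20,0,0,0,-0.064,16,-20,0,0,0,-0.064,16,-20,0,0,0,-0.064],
)

```text
t: 1.48
position: [430.9, 304.9, 214.4]
tcp_rot: [-3.141, 0.0, 1.843]
ft_force: [0.2, -0.2, 0.1]
gripper_width: 1.001
```

Emit:
play_rows(
  deltas=[-3,-33,0,0,0,0,-3,-33,0,0,0,0,-3,-33,0,0,0,0,-3,-33,0,0,0,0,-3,-33,0,0,0,0,-3,-33,0,0,0,0,-3,-33,0,0,0,0,-3,-33,0,0,0,0],
)

```text
t: 2.15
position: [405.8, 40.7, 214.5]
tcp_rot: [3.141, 0.0, 1.846]
ft_force: [0.1, 0.7, -0.5]
gripper_width: 1.0
```

Emit:
play_rows(
  deltas=[-3,-33,-7,0,0,0,-3,-33,-7,0,0,0,-3,-33,-7,0,0,0,-3,-33,-7,0,0,0,-3,-33,-7,0,0,0,-3,-33,-7,0,0,0,-3,-33,-7,0,0,0,0,-20,-7,0,0,0],
)

```text
t: 2.82
position: [384.6, -211.5, 158.2]
tcp_rot: [-3.141, 0.001, 1.843]
ft_force: [0.6, -0.2, 0.4]
gripper_width: 1.001
```

Run:
```python
from h import *
c=cap('wrist','w1'); print(manip.sense()['position'])
```

```text
[ 384.16761588 -212.83214499  156.80167344]
```

View pics/w1.png

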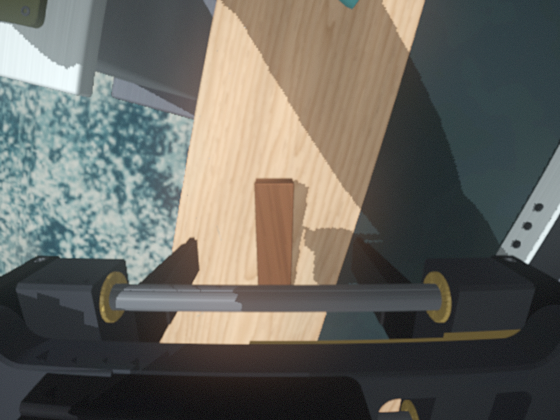

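Wrist view: the wedge runs upright between the open fingers. The blunt top edge is at (256–293,182) and the gripper centre is near column 277. Checking against z=36.

Run:
```python
from h import *
c=dict(np.load('pics/w1.npz'))
print(onz(c,[[256,182],[293,182]],36))
```

```text
[[ 359.85515892 -193.20815816   36.        ]
 [ 395.21161746 -183.31708943   36.        ]]
```

Emit:
play_rows(
  deltas=[0,0,-16,0,0,0,0,0,-16,0,0,0,0,0,-16,0,0,0,0,0,-16,0,0,0,0,0,-16,0,0,0,0,0,-16,0,0,0,0,0,-16,0,0,0,0,0,-16,0,0,0],
)

```text
t: 3.53
position: [385.4, -208.4, 29.9]
tcp_rot: [-3.142, -0.0, 1.846]
ft_force: [0.4, -0.7, -0.5]
gripper_width: 1.0
```

Emit:
play_rows(
  deltas=[0,0,-5,0,0,0,0,0,-5,0,0,0,0,0,-5,0,0,0,0,0,-4,0,0,0,0,0,-3,0,0,0,0,0,0,0,0,0],
)

```text
t: 4.03
position: [385.5, -208.9, 8.5]
tcp_rot: [-3.141, -0.0, 1.846]
ft_force: [-0.6, -0.7, -0.3]
gripper_width: 1.0
```

Emit:
play_rows(
  deltas=[0,0,0,0,0,0,0,0,0,0,0,0,0,0,0,0,0,0,0,0,0,0,0,0,0,0,0,0,0,0,0,0,0,0,0,0,0,0,0,0,0,0,0,0,0,0,0,0],
  gripper=-1,
  grip_force=30,
)

```text
t: 4.7
position: [385.5, -208.9, 8.7]
tcp_rot: [3.142, 0.0, 1.846]
ft_force: [0.1, 0.6, 0.7]
gripper_width: 0.496
```

Emit:
play_rows(
  deltas=[0,0,0,0,0,0,0,0,0,0,0,0,0,0,0,0,0,0,0,0,0,0,0,0],
)

```text
t: 5.03
position: [385.4, -208.9, 8.7]
tcp_rot: [-3.141, -0.0, 1.846]
ft_force: [-0.6, -0.5, 0.1]
gripper_width: 0.421
```

Emit:
play_rows(
  deltas=[0,0,5,0,0,0,0,0,8,0,0,0,0,0,9,0,0,0,0,0,9,0,0,0,0,0,9,0,0,0],
)

```text
t: 5.45
position: [385.9, -209.1, 50.1]
tcp_rot: [3.141, 0.001, 1.846]
ft_force: [-0.7, -0.2, -0.6]
gripper_width: 0.422
```

Emit:
play_rows(
  deltas=[6,5,0,0,0,0.074,6,5,0,0,0,0.074,6,5,0,0,0,0.074,6,5,0,0,0,0.074,6,5,0,0,0,0.074,6,5,0,0,0,0.074,6,5,0,0,0,0.074,6,5,0,0,0,0.074],
)

```text
t: 6.12
position: [434.2, -168.8, 49.7]
tcp_rot: [3.141, 0.001, 2.441]
ft_force: [-0.2, 0.1, -1.5]
gripper_width: 0.419
```

Emit:
play_rows(
  deltas=[6,5,0,0,0,0.074,6,5,0,0,0,0.074,6,5,0,0,0,0.074,6,5,0,0,0,0.074,6,5,0,0,0,0.074,6,5,0,0,0,0.074,6,5,0,0,0,0.074,6,5,0,0,0,0.074],
)

```text
t: 6.78
position: [482.2, -128.8, 49.7]
tcp_rot: [-3.141, 0.001, 3.034]
ft_force: [-0.1, 0.2, -0.7]
gripper_width: 0.421
```

Run:
```python
from h import *
for n in ['scene','top','wrist']: cap(n,n+'2')
print(manip.sense()['position'],manip.sense()['tcp_rot'])
a=cv2.imread('pics/scene2.png')[110:320,220:470];b=cv2.imread('pics/top2.png')[80:290,240:440]
cv2.imwrite('pics/s2z.png',cv2.resize(a,None,fx=2.8,fy=2.8,interpolation=2))
cv2.imwrite('pics/t2z.png',cv2.resize(b,None,fx=2.8,fy=2.8,interpolation=2))
```

```text
[ 482.02310309 -128.84639019   49.51235147] [-3.14121289e+00  8.90530225e-04  3.02892988e+00]
```

View pics/s2z.png

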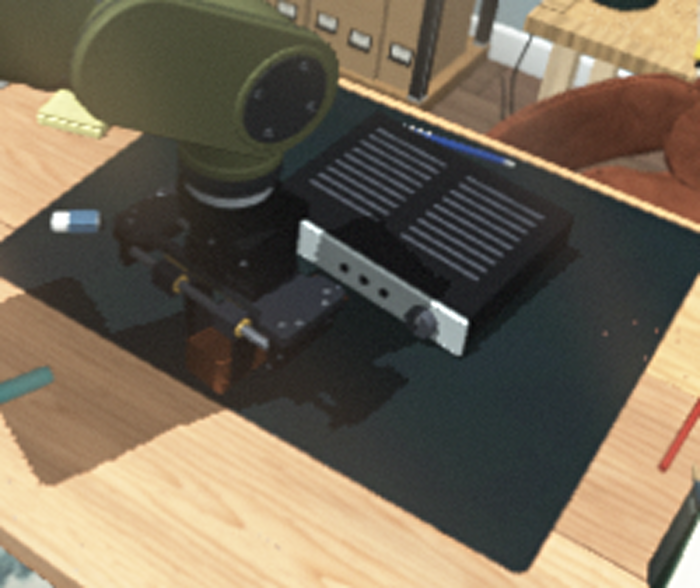

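View pics/t2z.png

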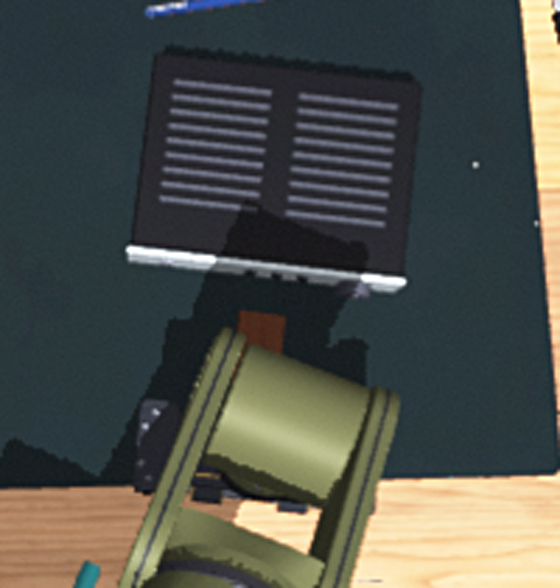

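View pics/wrist2.png

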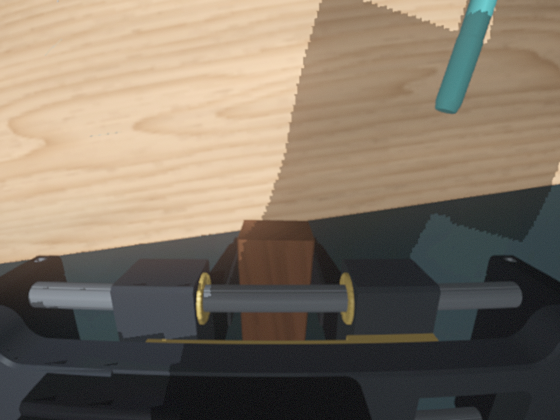

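Top: the tip edge is at about (326,191)–(342,193). It points at the panel middle, near (335,178). Scene: the wedge is held level with its blunt face visible.

Run:
```python
from h import *
t=dict(np.load('pics/top2.npz'))
p=onz(t,[[326.1,191.1],[342.1,193.2]],45); print(p,p.mean(0))
s=manip.sense();d=np.array([np.cos(s['tcp_rot'][2]-np.pi),np.sin(s['tcp_rot'][2]-np.pi)])
print('expected tip',s['position'][:2]+138*d)
P=np.array([[128,247],[405,279]])/2.8+[240,80];print(onz(t,P,54))
P=np.array([[130,262],[402,290]])/2.8+[240,80];print(onz(t,P,9))
w=dict(np.load('pics/wrist2.npz'));q=onz(w,[[240,237],[314,237]],76);print(q,q.mean(0))
```

```text
[[ 621.8996976  -128.39370136   45.        ]
 [ 617.15468472 -166.84831261   45.        ]] [ 619.52719116 -147.62100699   45.        ]
expected tip [ 619.14821887 -144.36098396]
[[ 675.46086362  -30.34443965   54.        ]
 [ 649.6087155  -267.96130584   54.        ]]
[[ 674.59829569  -31.84551437    9.        ]
 [ 651.40966106 -275.00954776    9.        ]]
[[ 459.52441952 -143.80013244   76.        ]
 [ 463.7510522  -105.84568355   76.        ]] [ 461.63773586 -124.822908     76.        ]
```

Emit:
play_rows(
  deltas=[0,0,-7,0,0,0,0,0,-7,0,0,0,0,0,-7,0,0,0,0,0,-7,0,0,0,0,0,-5,0,0,0,0,0,-3,0,0,0,0,0,-1,0,0,0,0,0,0,0,0,0],
)

```text
t: 7.6
position: [481.3, -128.9, 11.2]
tcp_rot: [3.141, -0.001, 3.03]
ft_force: [0.8, -0.5, -0.8]
gripper_width: 0.419
```

Emit:
play_rows(
  deltas=[0,0,-1,0,0,0,0,0,0,0,0,0,0,0,0,0,0,0],
)

```text
t: 7.85
position: [481.8, -129.0, 11.0]
tcp_rot: [-3.141, 0.001, 3.03]
ft_force: [-0.6, -0.4, -0.7]
gripper_width: 0.418
```

Emit:
play_rows(
  deltas=[0,0,-1,0,0,0,0,0,0,0,0,0,0,0,0,0,0,0],
)

```text
t: 8.1
position: [482.0, -129.0, 10.2]
tcp_rot: [-3.141, 0.001, 3.03]
ft_force: [-0.6, 0.7, 2.1]
gripper_width: 0.422
```

Emit:
play_rows(
  deltas=[6,-0.6,0,0,0,0,6,-0.6,0,0,0,0,6,-0.6,0,0,0,0,6,-0.6,0,0,0,0,6,-0.6,0,0,0,0,6,-0.6,0,0,0,0,6,-0.6,0,0,0,0,6,-0.6,0,0,0,0],
)

```text
t: 8.77
position: [529.8, -133.9, 10.2]
tcp_rot: [-3.141, -0.001, 3.03]
ft_force: [-4.5, 0.3, 5.4]
gripper_width: 0.423
```

Emit:
play_rows(
  deltas=[4,-0.4,0,0,0,0,4,-0.4,0,0,0,0,4,-0.4,0,0,0,0,4,-0.4,0,0,0,0,4,-0.4,0,0,0,0],
)

```text
t: 9.18
position: [547.1, -135.7, 10.2]
tcp_rot: [-3.141, -0.008, 3.03]
ft_force: [-15.2, 0.7, 15.3]
gripper_width: 0.421
```

Run:
```python
from h import *
for n in ['scene','top']: cap(n,n+'3')
print(manip.sense()['position'],manip.sense()['ft_force'])
a=cv2.imread('pics/scene3.png')[110:260,260:460];b=cv2.imread('pics/top3.png')[80:230,240:440]
cv2.imwrite('pics/z3.png',cv2.resize(np.hstack([a,b]),None,fx=2,fy=2,interpolation=2))
```

```text
[ 548.30317686 -135.85725747   10.21460205] [-10.38563491   0.10347138  10.73866348]
```

View pics/z3.png

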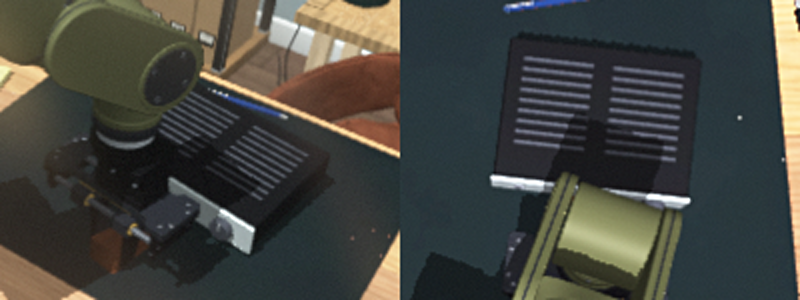

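The amplifier has not moved: its panel's left corner is still near (285,169) in top. The wedge is just under the edge. I'll ease the down-press slightly and go on slowly.

Emit:
play_rows(
  deltas=[2,-0.2,0.3,0,0,0,2,-0.2,0.3,0,0,0,2,-0.2,0,0,0,0,2,-0.2,0,0,0,0,2,-0.2,0,0,0,0,2,-0.2,0,0,0,0],
)

```text
t: 9.78
position: [559.2, -136.6, 10.2]
tcp_rot: [3.142, -0.007, 3.03]
ft_force: [-10.9, 1.4, 11.3]
gripper_width: 0.418
```

Run:
```python
from h import *
for n in ['scene','top']: cap(n,n+'4')
s=manip.sense();print(s['position'],s['ft_force'],s['torque'],s['tcp_rot'])
for k in (0,3,4):
  b=cv2.imread(f'pics/top{k}.png')[60:200,270:410]
  if k==0: L=[b]
  else: L.append(b)
cv2.imwrite('pics/z4.png',cv2.resize(np.hstack([L[0],L[2]]),None,fx=2.8,fy=2.8,interpolation=2))
a=[cv2.imread(f'pics/scene{k}.png')[140:260,300:430] for k in (0,4)]
cv2.imwrite('pics/z4s.png',cv2.resize(np.hstack(a),None,fx=3,fy=3,interpolation=2))
```

```text
[ 559.73306467 -136.65943336   10.17415975] [-9.42369836  1.3317486   7.99603313] [ 0.06859675  1.41447229 -0.0754698 ] [ 3.14149062 -0.00551224  3.03023692]
```

View pics/z4.png

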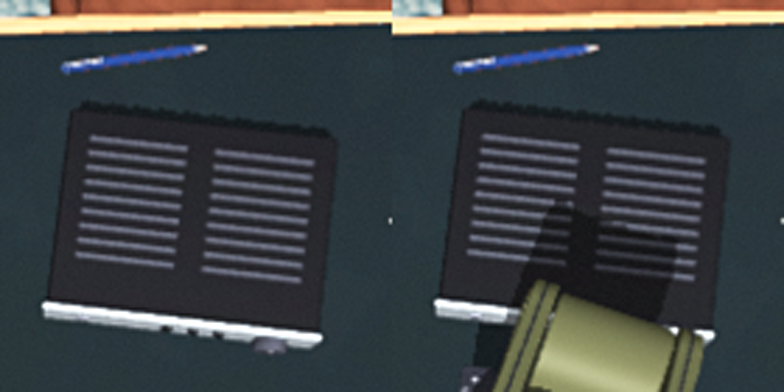

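View pics/z4s.png

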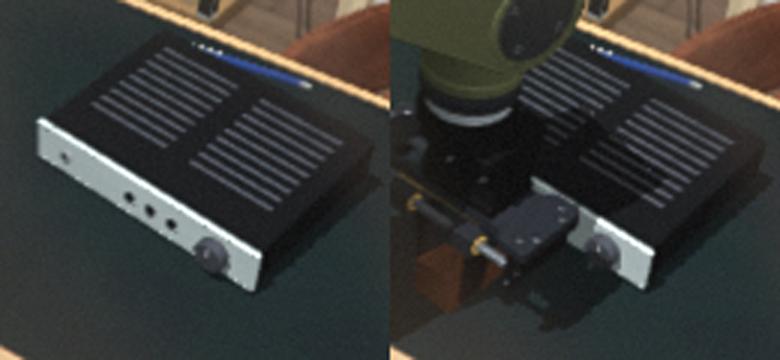

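Emit:
play_rows(
  deltas=[3,-0.3,0.2,0,0,0,3,-0.3,0.2,0,0,0,3,-0.3,0,0,0,0,3,-0.3,0,0,0,0,3,-0.3,0,0,0,0,3,-0.3,0,0,0,0,3,-0.3,0,0,0,0,3,-0.3,0,0,0,0],
)

```text
t: 10.55
position: [583.5, -139.0, 10.2]
tcp_rot: [3.141, -0.006, 3.03]
ft_force: [-9.6, 1.7, 8.1]
gripper_width: 0.421
```

Emit:
play_rows(
  deltas=[3,-0.3,0,0,0,0,3,-0.3,0,0,0,0,3,-0.3,0,0,0,0,3,-0.3,0,0,0,0,3,-0.3,0,0,0,0,3,-0.3,0,0,0,0],
)

```text
t: 11.05
position: [601.6, -140.8, 10.2]
tcp_rot: [3.141, -0.006, 3.03]
ft_force: [-8.0, 1.5, 7.7]
gripper_width: 0.418
```

Run:
```python
from h import *
for n in ['scene','top']: cap(n,n+'5')
s=manip.sense();print(s['position'],s['ft_force'],s['torque'],s['tcp_rot'])
L=[cv2.imread(f'pics/top{k}.png')[60:200,270:410] for k in (0,5)]
cv2.imwrite('pics/z5.png',cv2.resize(np.hstack(L),None,fx=2.8,fy=2.8,interpolation=2))
a=[cv2.imread(f'pics/scene{k}.png')[140:260,300:430] for k in (0,5)]
cv2.imwrite('pics/z5s.png',cv2.resize(np.hstack(a),None,fx=3,fy=3,interpolation=2))
```

```text
[ 602.37374449 -140.88793655   10.23101977] [-5.5361595   0.77863851  4.80598358] [-0.02144603  0.97326053 -0.01941153] [ 3.14144545 -0.00382689  3.03012462]
```

View pics/z5.png

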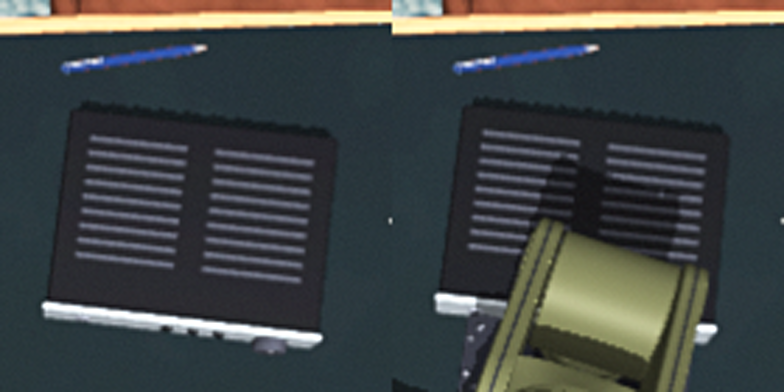

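View pics/z5s.png

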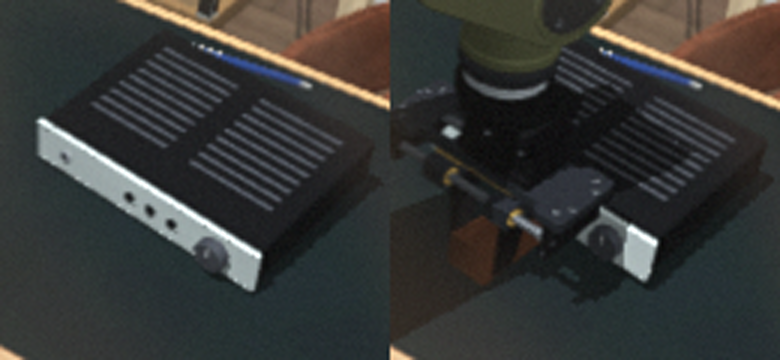

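Run:
```python
from h import *
t=dict(np.load('pics/top5.npz'));s=dict(np.load('pics/scene5.npz'))
print('top: top-left',onz(t,[[437/2.8+130,296/2.8+60]],65),'bot-left',onz(t,[[435/2.8+130,313/2.8+60]],20.5))
print('bot right',onz(t,[[716/2.8+130,341/2.8+60]],20.5))
r=lambda x,y:[[(x-390)/3+300,y/3+140]]
print('scene: top-right',onz(s,r(658,240),65),'bot-right',onz(s,r(643,281),20.5))
s=manip.sense();print('tip',s['position'][:2]+138*np.array([np.cos(s['tcp_rot'][2]-np.pi),np.sin(s['tcp_rot'][2]-np.pi)]))
```

```text
top: top-left [[678.47108732 -31.23480444  65.        ]] bot-left [[675.97702187 -29.21624069  20.5       ]]
bot right [[ 653.07538728 -277.902562     20.5       ]]
scene: top-right [[ 658.06616275 -267.1888641    65.        ]] bot-right [[ 652.94862586 -265.76788284   20.5       ]]
tip [ 739.51729835 -156.23869008]
```

About 75 mm in; 15 mm to go.

Emit:
play_rows(
  deltas=[3,-0.3,0,0,0,0,3,-0.3,0,0,0,0,3,-0.3,0,0,0,0,3,-0.3,0,0,0,0,3,-0.3,0,0,0,0,0.5,0,0,0,0,0,0,0,0,0,0,0],
)

```text
t: 11.73
position: [617.2, -142.3, 10.2]
tcp_rot: [3.142, -0.005, 3.03]
ft_force: [-9.1, 1.1, 5.9]
gripper_width: 0.418
```

Run:
```python
from h import *
for n in ['scene','top']: cap(n,n+'6')
t=dict(np.load('pics/top6.npz'))
s=manip.sense();print(s['position'],s['ft_force'],s['torque'],s['tcp_rot'])
L=[cv2.imread(f'pics/top{k}.png')[60:200,270:410] for k in (0,6)]
cv2.imwrite('pics/z6.png',cv2.resize(np.hstack(L),None,fx=2.8,fy=2.8,interpolation=2))
```

```text
[ 617.21680724 -142.35985114   10.21603664] [-7.96172047  0.91621416  6.16234704] [-0.05236611  1.2298113  -0.03707966] [ 3.14150047 -0.00518456  3.03012294]
```

View pics/z6.png

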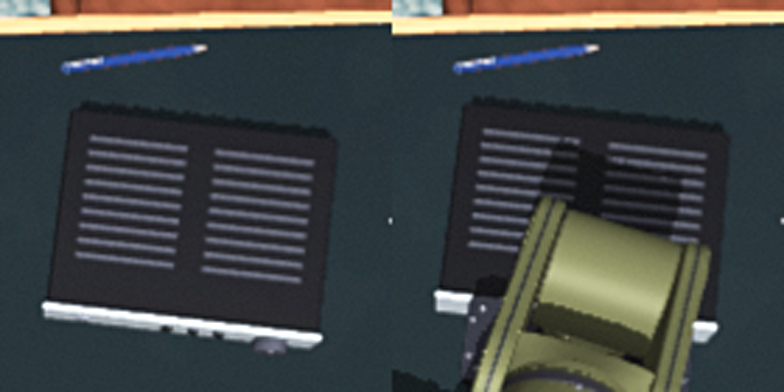

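Emit:
play_rows(
  deltas=[0,0,0,0,0,0,0,0,0,0,0,0,0,0,0,0,0,0,0,0,0,0,0,0,0,0,0,0,0,0,0,0,0,0,0,0],
  gripper=0.5,
)

```text
t: 12.33
position: [619.2, -142.6, 10.6]
tcp_rot: [-3.142, 0.0, 3.03]
ft_force: [-0.3, 0.6, -1.0]
gripper_width: 0.738
```

Emit:
play_rows(
  deltas=[0,0,2,0,0,0,0,0,5,0,0,0,0,0,8,0,0,0,0,0,10,0,0,0,0,0,15,0,0,0,0,0,20,0,0,0,0,0,25,0,0,0,0,0,25,0,0,0],
)

```text
t: 13.0
position: [619.0, -142.6, 123.0]
tcp_rot: [-3.141, 0.001, 3.03]
ft_force: [0.9, -1.0, -0.5]
gripper_width: 0.747
```

Emit:
play_rows(
  deltas=[-25,25,15,0,0,0,-25,25,15,0,0,0,-25,25,15,0,0,0,-25,25,15,0,0,0,-15,30,10,0,0,0,-15,30,10,0,0,0,-15,30,0,0,0,0,-15,30,0,0,0,0],
)

```text
t: 13.67
position: [458.9, 78.6, 203.8]
tcp_rot: [3.141, 0.005, 3.029]
ft_force: [-0.3, 0.1, 0.5]
gripper_width: 0.749
```

Emit:
play_rows(
  deltas=[0,30,0,0,0,0,0,30,0,0,0,0,0,30,0,0,0,0,0,30,0,0,0,0,0,30,0,0,0,0,0,30,0,0,0,0,0,0,0,0,0,0],
)

```text
t: 14.25
position: [458.8, 261.4, 202.7]
tcp_rot: [3.139, 0.002, 3.034]
ft_force: [0.4, -0.1, 0.4]
gripper_width: 0.751
```

Run:
```python
from h import *
for n in ['scene','top']: cap(n,n+'7')
cv2.imwrite('pics/z7.png',cv2.resize(cv2.imread('pics/top7.png')[80:220,270:410],None,fx=4,fy=4,interpolation=2))
cv2.imwrite('pics/z7s.png',cv2.resize(cv2.imread('pics/scene7.png')[140:260,280:430],None,fx=5,fy=5,interpolation=2))
```

```text
(no output)
```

View pics/z7.png

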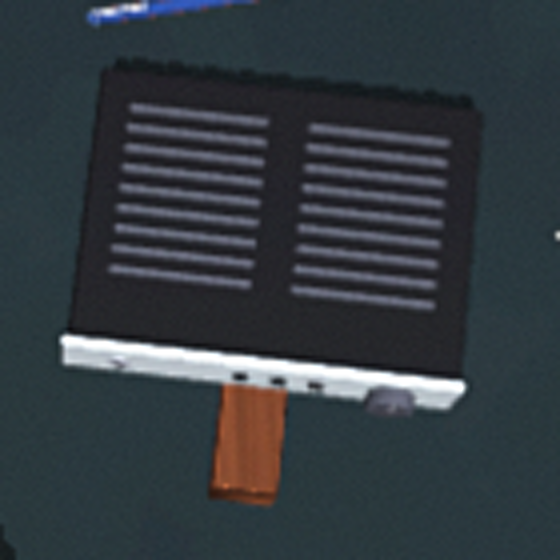

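View pics/z7s.png

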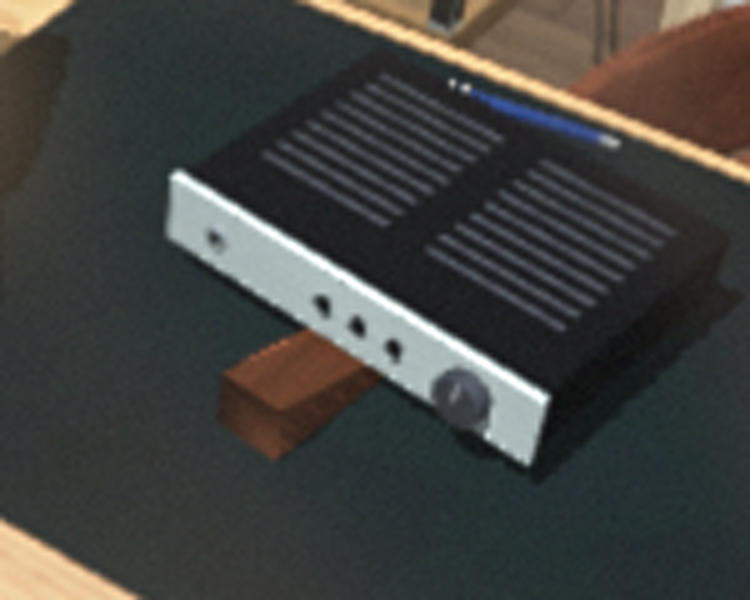

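The wedge sticks out in front of the middle of the panel: blunt end at (330,203) in top, and at (220–281,377–459) in the scene crop. Checking depth and level.

Run:
```python
from h import *
np.set_printoptions(precision=1,suppress=True)
t=dict(np.load('pics/top7.npz'));s=dict(np.load('pics/scene7.npz'))
T=lambda x,y:np.array([x/4+270,y/4+80]);S=lambda x,y:np.array([x/5+280,y/5+140])
def tri(a,b):
    o1,d1=ray(t,[a]);o2,d2=ray(s,[b]);x=np.linalg.lstsq(np.c_[d1[0],-d2[0]],o2-o1,rcond=None)[0]
    p=o1+x[0]*d1[0];q=o2+x[1]*d2[0];return (p+q)/2,np.linalg.norm(p-q)
for n,a,b in [('TL',T(63,338),S(175,174)),('TR',T(465,383),S(550,396)),('BL',T(63,362),S(167,237)),('BR',T(452,409),S(531,467)),
  ('rearL',T(105,70),S(375,50)),('rearR',T(482,110),S(727,235)),('bluntL',T(213,491),S(223,377)),('bluntR',T(273,501),S(281,410))]:
    print(n,*tri(a,b))
for z,nm,u in [(68.5,'TL,TR',[S(175,174),S(550,396)]),(23.5,'BL,BR',[S(167,237),S(531,467)]),(37.5,'blunt',[S(223,377),S(281,410)]),(1.5,'blunt low R',[S(275,459)])]: print('scene',nm,onz(s,u,z))
for z,nm,u in [(68.5,'TL,TR',[T(63,338),T(465,383)]),(68.5,'rear',[T(105,70),T(482,110)]),(37.5,'blunt',[T(213,491),T(273,501)])]: print('top',nm,onz(t,u,z))
t0=dict(np.load('pics/top0.npz'))
```

```text
TL [681.  -30.9  67.8] 1.0818152054463437
TR [ 655.  -268.7   70.9] 1.0687263871599133
BL [678.4 -30.6  25.1] 1.0845071275378502
BR [ 650.6 -270.3   26.3] 1.0725656120638374
rearL [851.6 -53.4  68. ] 1.6251282733985422
rearR [ 827.9 -284.1   67.2] 1.1311714123272212
bluntL [ 595.8 -123.2   37.2] 2.9402749872630864
bluntR [ 590.  -159.8   41.6] 5.410337142297784
scene TL,TR [[ 680.7  -31.7   68.5]
 [ 657.9 -268.3   68.5]]
scene BL,BR [[ 680.4  -29.9   23.5]
 [ 653.8 -269.8   23.5]]
scene blunt [[ 596.7 -124.3   37.5]
 [ 595.8 -159.7   37.5]]
scene blunt low R [[ 596.8 -159.7    1.5]]
top TL,TR [[ 680.4  -30.5   68.5]
 [ 655.3 -268.8   68.5]]
top rear [[ 851.9  -54.    68.5]
 [ 827.7 -284.3   68.5]]
top blunt [[ 594.7 -122.1   37.5]
 [ 589.  -158.2   37.5]]
```

```bash
python3 -c "
from h import *
manip.job_done()"
```

```text
the job is handed in; nothing more can be done
```

I pushed the tall wedge along the mat, thin end first, under the middle of the amplifier's front edge. Then I let go, moved the arm clear and handed the job in at about 14.5 s of the 43 s allowed.

Last checks from the scene and top cameras, taken after letting go:
- **Depth:** the wedge is about 87 mm in (target 90, give or take 20) and within a few mm of the amplifier's middle line.
- **Level:** the front top edge measures about 69 mm high and the rear about 68 mm. That is roughly level to half a degree, which is about as fine as the camera calibration allows.
- **Amplifier position:** the front edge moved back about 4 mm while the amplifier was being raised (limit 40 mm).
- **Forces:** the largest wrist reading at the end of a move was about 15 N each along x and z, as the wedge first went under. That includes my own downward press on the mat. It then ran at about 8–10 N along x.

One check disagreed: the two camera views differ by up to 7 mm on the wedge's right blunt corner, whose edge is blurred. The depth figure is therefore good to about ±4 mm, which is still within the allowance. I did not measure the contact force or whether the parts were at rest.

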